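# Shim the agar plate stand level

### The job

Two agar dishes stand on a levelling plate whose front corner is low. Draw the orange wedge shim out of its blue sleeve by the thin end, put it down on the bench and let go, then take it by its thick heel and push it, thin end first and flat on the bench, under the foot of the low corner until the red ball of the level on the plate rests centred between its two black lines. Leave the shim there with the plate resting on it; do not lift or push the plate with the gripper, and do not knock or shift the red-capped bottle, the flask or the beaker.

Things in the scene. Friction and masses are not known exactly. Their poses are not given: they have to be found in the camera images.
- stand: Levelling stand, fixed. Origin under the front foot, 0 to 5 mm above the bench (differs by start); +x from the low pointed front corner to the rear, z up. Carries a home-plate-shaped aluminium plate 170 x 170 x 10 that reaches from x = -14 to +156 mm, y = +-85, top at z = 36 (level), and turns only about the line through its two rear feet (x = 125, z = 31). Free below as far as x = 114.
- ball (a joint): Place of the red ball (14 mm dia) along its vial, m: 0 = centred, - = to the front (stand -x), the low end; about -0.032 at the start. 0.5 mm per mrad of tilt: it moves 0.8 mm to the rear for each mm the shim goes in once its slope lifts the foot, not before; it settles in about 1 s. Wholly between the two black lines (inner faces 24 mm apart) it reads within +-0.005.
- ball_mid (a point): Centre of the red ball in the level on top of the plate, about 57 mm above the bench.
- level_mid (a point): Point of the yellow-green vial (104 mm long, along the stand's x, in a black housing 124 x 24 x 16 mm) where the ball rests when centred, midway between the black lines; on the plate, 75 mm behind the front foot.
- foot_low (a point): Underside of the short rubber front foot (round end, radius 8 mm, on the stand's x axis): the shim goes under here, along stand +x. 7 mm above the stand's origin at the start (a stop holds the plate there, tilted 0.065 rad), 15 mm when level, so the shim's thin end must go 55 to 80 mm past it. It presses on the shim with a few N; friction keeps the shim where it is left.
- shim: Loose orange wedge, 140 x 24 x 26, 90 g. Origin: underside, middle of the heel; +x to the thin end, z up. Heel: block x = -20 to 20, 26 high, grooved sides, to grip across the 24 mm width. Then the top slopes from 24 mm (x = 20) to 4 mm high at the thin end (x = 120), 1 in 5. Starts flat in the sleeve, heel inside, 52 to 60 mm of thin end sticking out, to grip across the 24 mm width.
- shim_tip (a point): Middle of the shim's thin end, at its underside (shim x = 120 mm).
- shim_end (a point): Middle of the shim's heel end face, at its underside (shim x = -20 mm).
- sleeve: Blue metal sleeve fixed to the bench, 95 long x 40 wide (61 over its low flanges) x 36 high, closed on top and at the rear; inside 28 wide, 31 high, 90 deep; the bench is its floor. Origin: on the bench, middle of its open mouth; +x straight out of the mouth, the way the shim is drawn out (about 90 mm to be clear), z up.
- bottle_red: Bystander: white bottle with red cap, 50 dia x 100, origin at its foot. Leave alone.
- flask: Bystander: conical flask with stopper, 68 dia x 113, origin at its foot. Leave alone.
- beaker: Bystander: glass beaker, 54 dia x 70, origin at its foot. Leave alone.

How it is judged:
By the outcome, as a careful person would: the job done as asked, in the order asked, and still so for the second after the job is handed in, with the robot touching nothing.
It also fails if it takes over 72 s, if anything falls off the work surface, if the arm or the gripper's body presses on something with over 40 N, if the wrist force passes 120 N, or if a joint passes its speed limit or range.

### The arm

A 6-joint arm with a two-finger parallel gripper is mounted at the origin on a cart in front of the work surface, level with it; the furniture and walls round the work are solid. World frame = base frame: x ahead of the robot, y to its left, z up, the work surface at z = 0. Lengths are in m, angles in rad, forces in N, time in s.
With the tool pointing down it reaches from about 0.35 to 0.85 m from the base axis. Payload 8.1 kg.
Tool frame: the origin (TCP) lies between the finger pads; the fingertips stand 11 mm ahead of it and the grasp point (between the pads) lies 8 mm behind it; y points along the fingers, x is the direction in which the jaws open and shut, and the axes are right-handed (so a half turn about y gives the same grasp; the last joint's range is limited). The gripper opens to 93 mm and grips with 3 to 60 N. Pads are 15 mm wide; open, the fingers measure 128 mm over their backs; the gripper's body (75 mm by 188 mm) begins 65 mm behind the grasp point.
Start: joints at [-1.414, 0.13, 1.488, -0, 1.523, -0.085], TCP at [0.144, -0.583, 0.23] pointing down, gripper open.
Joint ranges: [-2.96, 2.96], [-0.89, 2.26], [0.02, 2.5], [-1.34, 4.48], [0, 2.73], [-2.66, 2.66]. Speed limits (rad/s): [2.39, 2.39, 2.79, 3.14, 3.14, 3.14].

### API

Orientations are given as a rotation vector (axis times angle).
In Python, from plant import readout, optics, robot gives the robot as it stands.
- The arm moves only by the shell command python3 -m creep 'ROWS' [FORCE]. ROWS is JSON, a list that holds one entry, the list of rows, each a list of 7 numbers: the closure, from 0 (fully open) to 1 (shut), then the shift along the tool's x, y, z in cm, then the turn, a rotation vector about the tool's x, y, z in degrees. In form: [[[grip, x, y, z, wx, wy, wz], ...]]. A call has exactly 8 rows; each row shifts and turns the pose as measured when the row begins, along the tool's axes as they then stand; what a row does not reach is not made up. A row lasts 1/10 s, in which the tool goes at most 50 mm and 8.59 degrees, less where a joint would pass 70% of its speed; a pose out of reach is approached as far as the arm can. A call is refused whole if a number of a shift passes 5 or a number of a turn 8.59, either way. A call with a gripper value outside its range is refused whole. The fingers move at their own pace and stop on an object; FORCE is the grip in N (left out, the last holds). Time passes only in rows, so rows that do not move let the fingers close, or fill a call up. It gives the time, the measured TCP pose, the force and the opening at its end, in the units of the state.
- readout.read_state(): the state, without advancing time (a new reading comes with each control period).
- optics.read_camera(name): name is "scene" or "top"; returns a dict with "frame" (400x640x3 uint8, red, green, blue), "depth" (400x640 float32, m along the optical axis (not along the pixel's ray), 0 where there is no reading), "intrinsics" (3x3 intrinsics, pixels), "dist_coeffs" ([k1, k2, p1, p2, k3] as OpenCV has them; the pictures are not rectified), "R" (3x3) and "t" (3): a world point X has camera coordinates R X + t. Camera axes: x right, y down, z forward; pixel columns grow to the right and rows downward; lengths in m; the calibration is good to about 2 mm. A picture is of the moment at which its call begins.
- robot.close_job(): hands the job in, once; it reports no verdict.
The state is a dict: "t": time; "q": joint angles; "dq": joint speeds; "joint_torque": joint torques, N m; "tool_pos": TCP position; "orientation": TCP orientation; "force": force on the tool from outside, world axes, zero at the start; "wrist_torque": the same for the moment, N m; "opening": finger opening in m.
Only numpy, scipy, OpenCV 4.12 (cv2) and the standard library are available. Lean on these libraries where they do the work, as an engineer would, in place of code of your own. Each camera call takes 0.05 s, during which the arm holds its last target. There are 200 camera calls.

## Working session

There is one attempt and no reset: what is moved stays moved. The work goes in short steps, Python scripts to look and compute and a shell command to move; the robot and the scene stay as the last step left them, time stands still between calls to the robot, and variables do not carry over. Pictures are saved under pics/ and viewed, about 8 in all and at most 12, crops included, and the job is handed in when it is done.

```bash
ls; mkdir -p pics
cat > h.py <<'E'
import numpy as np, cv2
from plant import readout, optics, robot
def cam(n):
    return optics.read_camera(n)
def save(c,fn,crop=None,s=1):
    f=c["frame"][:,:,::-1]
    if crop: f=f[crop[1]:crop[3],crop[0]:crop[2]]
    cv2.imwrite(fn,cv2.resize(f,None,fx=s,fy=s,interpolation=cv2.INTER_CUBIC))
def ray(c,px):
    p=cv2.undistortPoints(np.float64(px).reshape(-1,1,2),c["intrinsics"],c["dist_coeffs"]).reshape(-1,2)
    d=np.c_[p,np.ones(len(p))]@c["R"]
    return -c["R"].T@c["t"],d
def onz(c,px,z):
    o,d=ray(c,px); return o+d*((z-o[2])/d[:,2])[:,None]
def proj(c,X):
    r,_=cv2.Rodrigues(np.array(c["R"])); return cv2.projectPoints(np.float64(X).reshape(-1,1,3),r,np.float64(c["t"]),c["intrinsics"],c["dist_coeffs"])[0].reshape(-1,2)
E
python3 - <<'E'
from h import *
for n in("scene","top"):
    c=cam(n); save(c,f"pics/{n}0.png"); np.savez(f"{n}0.npz",**c); print(n,-c["R"].T@c["t"],c["R"][2])
print(readout.read_state())
E
```

```text
pics
scene [-0.18759659  0.79944268  0.72516279] [ 0.60761332 -0.6166816  -0.5005096 ]
top [ 0.52056493 -0.02205373  1.05817258] [ 0.0670563   0.00802985 -0.99771688]
{'t': 0.1, 'q': array([-1.41442260e+00,  1.31098307e-01,  1.48917751e+00, -1.05791803e-05,
        1.52299966e+00, -8.53997152e-02]), 'dq': array([ 0.00038595, -0.00125174, -0.0030123 , -0.00066834,  0.00194316,
        0.00169825]), 'joint_torque': array([-1.34162085e-03, -5.61341965e+01, -4.93095517e+01,  7.68582383e-02,
        2.91632902e-02, -4.92268839e-05]), 'tool_pos': array([ 0.14359473, -0.58204804,  0.22868085]), 'orientation': array([-1.31273925,  1.03012396, -1.02805701]), 'force': array([-0.19105964, -0.1630866 , -0.14573584]), 'wrist_torque': array([ 2.75010924e-03, -1.40940280e-03,  4.51198589e-05]), 'opening': 0.09293618953735895}
```

View pics/top0.png

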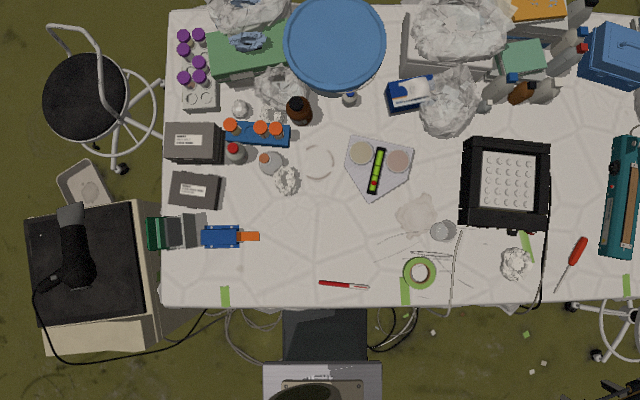

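View pics/scene0.png

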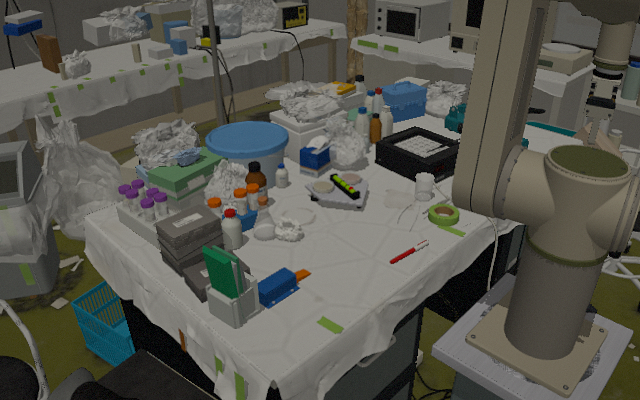

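The top view shows the blue sleeve around (222,237), the orange shim tip at (259,237), the plate at (378,165) with its low corner at (372,201), the level at (377,170), and the beaker at (443,230). The bottle is near (235,152) and the flask near (270,160).

```bash
cat > m.py <<'E'
from h import *
for n in("top","scene"):
    c=dict(np.load(f"{n}0.npz")); f=c["frame"]; hsv=cv2.cvtColor(f,cv2.COLOR_RGB2HSV)
    masks={"orange":((5,150,90),(18,255,255)),"blue":((100,130,60),(120,255,255)),"lime":((22,120,80),(45,255,255)),"red":((0,150,60),(4,255,255))}
    roi=dict(top=(190,130,420,255),scene=(250,165,370,310))[n]
    for k,(a,b) in masks.items():
        m=cv2.inRange(hsv,a,b); z=np.zeros_like(m); z[roi[1]:roi[3],roi[0]:roi[2]]=m[roi[1]:roi[3],roi[0]:roi[2]]
        for q in cv2.findContours(z,cv2.RETR_EXTERNAL,cv2.CHAIN_APPROX_NONE)[0]:
            if cv2.contourArea(q)>12:
                r=cv2.minAreaRect(q); print(n,k,cv2.contourArea(q),np.round(r[0],1),np.round(r[1],1),round(r[2],1),np.round(cv2.boxPoints(r),1).tolist())
E
python3 m.py
python3 - <<'E'
from h import *
c=dict(np.load("top0.npz"))
save(c,"pics/tz.png",(190,130,460,260),2.95)
print(np.round(onz(c,[[259,237],[372,201],[443,230],[235,152],[270,160],[220,237]],0.0),3))
E
```

```text
top orange 168.0 [247.5 236. ] [ 8. 21.] 90.0 [[237.0, 232.0], [258.0, 232.0], [258.0, 240.0], [237.0, 240.0]]
top orange 40.0 [275.  132.5] [ 5. 12.] 90.0 [[269.0, 130.0], [281.0, 130.0], [281.0, 135.0], [269.0, 135.0]]
top orange 25.0 [260.  131.5] [ 3. 10.] 90.0 [[255.0, 130.0], [265.0, 130.0], [265.0, 133.0], [255.0, 133.0]]
top blue 658.5 [219.5 236. ] [22. 37.] 90.0 [[201.0, 225.0], [238.0, 225.0], [238.0, 247.0], [201.0, 247.0]]
top blue 478.5 [257.  137.5] [15. 64.] 90.0 [[225.0, 130.0], [289.0, 130.0], [289.0, 145.0], [225.0, 145.0]]
top lime 24.5 [372.1 187.3] [5.6 5.8] 14.0 [[368.6000061035156, 189.39999389648438], [370.1000061035156, 183.8000030517578], [375.5, 185.10000610351562], [374.1000061035156, 190.8000030517578]]
top lime 144.5 [377.  165.3] [ 5.9 31.1] 13.2 [[370.6000061035156, 179.6999969482422], [377.70001220703125, 149.5], [383.5, 150.8000030517578], [376.29998779296875, 181.10000610351562]]
top red 69.0 [232.5 147.5] [9. 9.] 90.0 [[228.0, 143.0], [237.0, 143.0], [237.0, 152.0], [228.0, 152.0]]
scene orange 94.0 [301.2 273.8] [ 9.5 15.8] 58.0 [[291.89999389648
[... 398 characters left out ...]
7.1000061035156], [287.70001220703125, 263.8999938964844], [301.8999938964844, 286.70001220703125], [264.8999938964844, 309.79998779296875]]
scene blue 69.0 [253. 219.] [ 6. 18.] 0.0 [[250.0, 228.0], [250.0, 210.0], [256.0, 210.0], [256.0, 228.0]]
scene blue 25.5 [309.5 167. ] [ 4. 15.] 90.0 [[302.0, 165.0], [317.0, 165.0], [317.0, 169.0], [302.0, 169.0]]
scene lime 79.5 [343.7 183.8] [26.5  4.4] 39.3 [[332.1000061035156, 177.10000610351562], [334.8999938964844, 173.6999969482422], [355.3999938964844, 190.5], [352.6000061035156, 193.89999389648438]]
[[ 0.488  0.165  0.   ]
 [ 0.582 -0.139  0.   ]
 [ 0.501 -0.329  0.   ]
 [ 0.72   0.232  0.   ]
 [ 0.696  0.135  0.   ]
 [ 0.489  0.271  0.   ]]
```

View pics/tz.png

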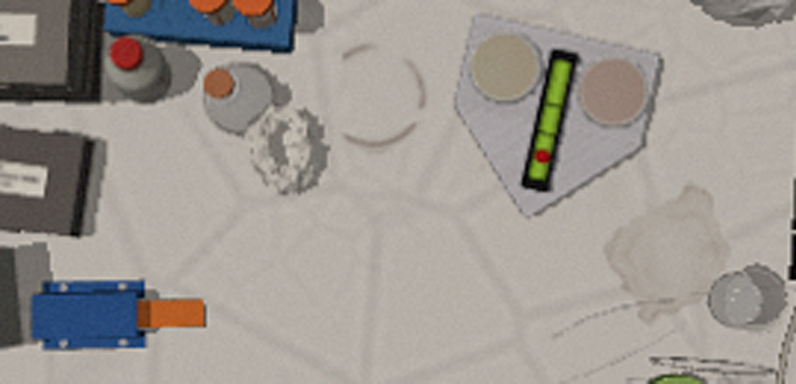

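The zoomed view shows the shim pointing right (image) out of the sleeve. Its tip is at about (259,236). The level's black lines are at about (377,166) and (375,175), and the plate's pointed corner is at about (369,203). Next I'll measure these to sub-pixel.

```bash
cat > m2.py <<'E'
from h import *
from scipy.spatial.transform import Rotation as Rn
np.set_printoptions(precision=4,suppress=True)
c=dict(np.load("top0.npz")); f=c["frame"].astype(float); D=c["depth"]
# shim
w=np.clip((f[...,0]-f[...,2]-20)/90,0,1)
reg=w[222:252]; vs=np.arange(222,252)
cols=np.arange(240,257); vc=np.array([(reg[:,u]*vs).sum()/reg[:,u].sum() for u in cols]); wid=reg[:,cols].sum(0)
p=np.polyfit(cols,vc,1); rows=w[233:239,236:272]; print("slope",p,"width px",wid.mean(), "tip u per row",236-.5+rows.sum(1), w[235,234:264])
tipu=236-.5+np.median(rows.sum(1)); 
T=onz(c,[[tipu,np.polyval(p,tipu)]],.004)[0]; Q=onz(c,[[242,np.polyval(p,242)]],.012)[0]
print("tip",T,"Q",Q,"yaw",np.degrees(np.arctan2(*(T-Q)[[1,0]])))
# sleeve top and flange
b=((f[...,2]-f[...,0])>35).astype(np.uint8); b[:222]=0;b[252:]=0;b[:,:195]=0;b[:,245:]=0
ys,xs=np.nonzero(b); print("blue",xs.min(),xs.max(),ys.min(),ys.max())
print("flange mouth",onz(c,[[238.5,227],[238.5,245.5]],.003), "top mouth",onz(c,[[238.5,236]],.036), "depth top", np.median(D[232:240,205:235]))
# level: vial lime incl. red ball
hsv=cv2.cvtColor(c["frame"],cv2.COLOR_RGB2HSV)
m=cv2.inRange(hsv,(22,120,60),(45,255,255)); z=np.zeros_like(m); z[140:200,360:395]=m[140:200,360:395]
pts=cv2.findNonZero(z).reshape(-1,2).astype(float); vx,vy,x0,y0=cv2.fitLine(np.float32(pts),cv2.DIST_HUBER,0,.01,.01).ravel()
if vy>0: vx,vy=-vx,-vy
s=(pts-[x0,y0])@[vx,vy]; print("axis",vx,vy,"ends",s.min(),s.max())
o=np.array([x0,y0]); d=np.array([vx,vy])
ss=np.arange(-26,24,.5); P=(o+ss[:,None]*d).astype(np.float32)
prof=[cv2.remap(c["frame"],P[:,:1].copy(),P[:,1:].copy(),cv2.INTER_CUBIC).reshape(-1,3)][0]
print(np.c_[ss,prof][::1].astype(int).tolist() if 0 else [(round(a,1),int(g[0]),int(g[1])) for a,g in zip(ss,prof)])
W=onz(c,[o,o+10*d],.055); dd=(W[1]-W[0]); print("o",W[0],"mm/px",np.linalg.norm(dd)/10,"stand yaw",np.degrees(np.arctan2(dd[1],dd[0])))
st=readout.read_state(); R=Rn.from_rotvec(st["orientation"]).as_matrix(); print(R)
E
python3 m2.py
```

```text
slope [ -0.023  241.5521] width px 9.092156862745098 tip u per row [256.9444 256.9778 256.7222 256.8111 256.8444 256.8667] [0.     0.     0.     0.8111 0.8778 0.7889 0.7444 1.     1.     1.
 1.     1.     1.     1.     1.     1.     1.     1.     1.     1.
 1.     1.     1.     1.     1.     0.     0.     0.     0.     0.    ]
tip [0.4922 0.1704 0.004 ] Q [0.4917 0.2087 0.012 ] yaw -89.37556029202634
blue 201 238 225 247
flange mouth [[0.5156 0.2202 0.003 ]
 [0.4661 0.2202 0.003 ]] top mouth [[0.4924 0.2126 0.036 ]] depth top 1.0196705
axis 0.22262733 -0.97490364 ends -21.86021055871106 19.36220843500041
[(np.float64(-26.0), 150, 146), (np.float64(-25.5), 103, 99), (np.float64(-25.0), 34, 36), (np.float64(-24.5), 0, 1), (np.float64(-24.0), 11, 12), (np.float64(-23.5), 22, 21), (np.float64(-23.0), 10, 6), (np.float64(-22.5), 15, 17), (np.float64(-22.0), 42, 55), (np.float64(-21.5), 84, 111), (np.float64(-21.0), 117, 153), (np.float64(-20.5), 137, 177), (np.float64(-20.0), 141, 181), (np.float64(-19.5), 136, 174), (np.float64(-19.0), 132, 170), (np.float64(-18.5), 128, 168), (np.float6
[... 1939 characters left out ...]
136, 175), (np.float64(15.0), 135, 174), (np.float64(15.5), 135, 173), (np.float64(16.0), 135, 173), (np.float64(16.5), 136, 175), (np.float64(17.0), 137, 177), (np.float64(17.5), 134, 174), (np.float64(18.0), 130, 170), (np.float64(18.5), 113, 148), (np.float64(19.0), 87, 114), (np.float64(19.5), 54, 72), (np.float64(20.0), 28, 34), (np.float64(20.5), 15, 13), (np.float64(21.0), 9, 4), (np.float64(21.5), 16, 14), (np.float64(22.0), 32, 29), (np.float64(22.5), 65, 62), (np.float64(23.0), 106, 102), (np.float64(23.5), 137, 133)]
o [ 0.6605 -0.145   0.055 ] mm/px 0.002594232207549958 stand yaw -13.990913466444363
[[ 0.2394 -0.0003  0.9709]
 [-0.9709  0.0017  0.2394]
 [-0.0017 -1.      0.0001]]
```

```bash
cat > plan.py <<'E'
import sys; from h import *
from scipy.spatial.transform import Rotation as Rn
# usage: plan.py x y z yaw(deg of tool x) n  -> n equal world steps, shown in tool axes (cm, deg)
def Rt(yaw):
    c,s=np.cos(np.radians(yaw)),np.sin(np.radians(yaw)); return np.array([[c,0,-s],[s,0,c],[0,-1,0]])
if __name__=="__main__":
    x,y,z,yaw=map(float,sys.argv[1:5]); n=int(sys.argv[5]); st=readout.read_state()
    R=Rn.from_rotvec(st["orientation"]); p=st["tool_pos"]; G=Rn.from_matrix(Rt(yaw)); rv=(R.inv()*G).as_rotvec()
    print("now",p.round(4),"yaw",np.degrees(np.arctan2(R.as_matrix()[1,0],R.as_matrix()[0,0])).round(2),"q",st["q"].round(2),"F",st["force"].round(1),"open",round(st["opening"],4),"t",round(st["t"],2))
    for i in range(n):
        Ri=R*Rn.from_rotvec(rv*i/n); print((Ri.inv().apply((np.array([x,y,z])-p)/n)*100).round(2),np.degrees(rv/n).round(2))
E
cat > m3.py <<'E'
from h import *
np.set_printoptions(precision=4,suppress=True)
c=dict(np.load("top0.npz")); f=c["frame"].astype(float)
s=f[...,2]-f[...,0]; print("bench b-r",np.median(s[205:225,300:350]),"plate",np.median(s[183:190,378:385]))
t=(np.median(s[205:225,300:350])+np.median(s[183:190,378:385]))/2
m=((s>t)*255).astype(np.uint8); z=np.zeros_like(m); z[128:210,338:420]=m[128:210,338:420]
z=cv2.morphologyEx(z,cv2.MORPH_OPEN,np.ones((3,3)))
q=max(cv2.findContours(z,cv2.RETR_EXTERNAL,cv2.CHAIN_APPROX_NONE)[0],key=cv2.contourArea); h=cv2.convexHull(q)
print(cv2.contourArea(q)); a=cv2.approxPolyDP(h,3,True).reshape(-1,2); print(a.tolist())
W=onz(c,a,.032); print(W)
for i in range(len(a)):
    e=W[(i+1)%len(a)]-W[i]; print(np.linalg.norm(e).round(4),np.degrees(np.arctan2(e[1],e[0])).round(1))
# scene view of the level: lime axis
c2=dict(np.load("scene0.npz")); save(c2,"pics/sz.png",(235,155,465,300),3.4)
E
python3 m3.py; python3 plan.py 0.45 -0.1 0.2 -35 14
```

```text
bench b-r -14.0 plate -4.0
2123.0
[[351, 135], [412, 148], [406, 180], [367, 202], [344, 166]]
[[ 0.7549 -0.0835  0.032 ]
 [ 0.7187 -0.244   0.032 ]
 [ 0.6339 -0.2257  0.032 ]
 [ 0.5774 -0.1223  0.032 ]
 [ 0.6725 -0.0637  0.032 ]]
0.1646 -102.7
0.0867 167.8
0.1179 118.7
0.1117 31.6
0.0847 -13.5
now [ 0.1436 -0.582   0.2287] yaw -76.15 q [-1.41  0.13  1.49 -0.    1.52 -0.09] F [-0.2 -0.2 -0.1] open 0.0929 t 0.1
[-2.82  0.21  2.95] [-0.   -2.94 -0.01]
[-2.66  0.21  3.09] [-0.   -2.94 -0.01]
[-2.5   0.21  3.22] [-0.   -2.94 -0.01]
[-2.33  0.21  3.35] [-0.   -2.94 -0.01]
[-2.16  0.21  3.46] [-0.   -2.94 -0.01]
[-1.98  0.21  3.57] [-0.   -2.94 -0.01]
[-1.79  0.21  3.66] [-0.   -2.94 -0.01]
[-1.6   0.21  3.75] [-0.   -2.94 -0.01]
[-1.41  0.21  3.83] [-0.   -2.94 -0.01]
[-1.21  0.21  3.9 ] [-0.   -2.94 -0.01]
[-1.01  0.21  3.95] [-0.   -2.94 -0.01]
[-0.8   0.21  4.  ] [-0.   -2.94 -0.01]
[-0.6   0.21  4.04] [-0.   -2.94 -0.01]
[-0.39  0.21  4.06] [-0.   -2.94 -0.01]
```

View pics/sz.png

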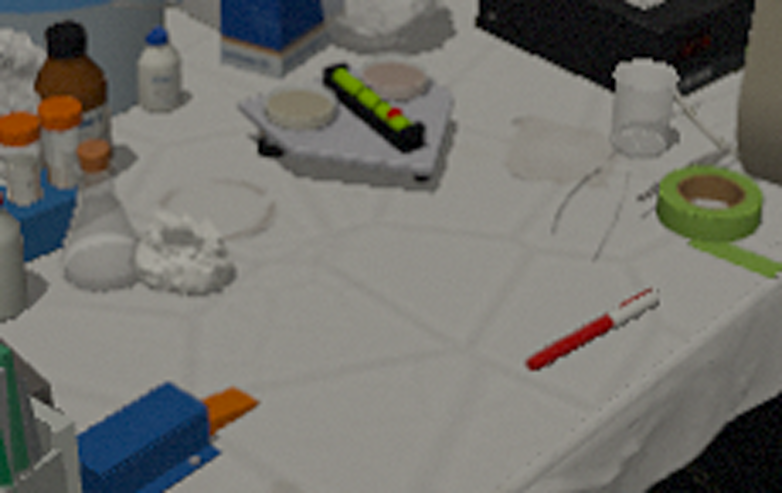

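The scene crop shows the front foot's near end at about crop (424,177), which is full-image (360,207). The sleeve, shim and level positions agree with the top view. Now moving towards the shim.

```bash
python3 -m creep '[[[0.3,-2.8,0,3,0,-3,0],[0.3,-2.7,0,3.1,0,-3,0],[0.3,-2.5,0,3.2,0,-3,0],[0.3,-2.3,0,3.3,0,-3,0],[0.3,-2.2,0,3.5,0,-3,0],[0.3,-2,0,3.6,0,-3,0],[0.3,-1.8,0,3.7,0,-3,0],[0.3,-1.6,0,3.7,0,-3,0]]]' 30; python3 -m creep '[[[0.3,-1.4,0.2,3.8,0,-3,0],[0.3,-1.2,0.2,3.9,0,-3,0],[0.3,-1,0.2,4,0,-3,0],[0.3,-0.8,0.2,4,0,-3,0],[0.3,-0.6,0.2,4,0,-3,0],[0.3,-0.4,0.2,4,0,-3,0],[0.3,0,0,4,0,-3,0],[0.3,0,0,4,0,-3,0]]]'; python3 plan.py 0.492 0.187 0.12 0.6 8
```

```text
t: 0.9
tool_pos: [0.3179, -0.296, 0.2239]
orientation: [-1.447, 0.71, -0.699]
force: [0.2, -0.4, -0.1]
opening: 0.0653
t: 1.7
tool_pos: [0.4887, -0.0051, 0.2114]
orientation: [-1.532, 0.371, -0.36]
force: [0.9, -1.0, 0.5]
opening: 0.0643
now [ 0.4887 -0.0051  0.2114] yaw -26.73 q [-0.12 -0.16  1.81  0.01  1.5   0.34] F [ 0.9 -1.   0.5] open 0.0643 t 1.7
[-1.03  1.16  2.16] [-0.05 -3.42 -0.05]
[-0.91  1.16  2.22] [-0.05 -3.42 -0.05]
[-0.77  1.16  2.27] [-0.05 -3.42 -0.05]
[-0.64  1.16  2.31] [-0.05 -3.42 -0.05]
[-0.5   1.15  2.34] [-0.05 -3.42 -0.05]
[-0.36  1.15  2.37] [-0.05 -3.42 -0.05]
[-0.22  1.15  2.39] [-0.05 -3.42 -0.05]
[-0.08  1.15  2.4 ] [-0.05 -3.42 -0.05]
```

```bash
python3 -m creep '[[[0.3,-1.1,1.2,2.2,0,-3.6,0],[0.3,-0.9,1.2,2.3,0,-3.6,0],[0.3,-0.8,1.2,2.3,0,-3.5,0],[0.3,-0.7,1.2,2.4,0,-3.5,0],[0.3,-0.5,1.2,2.4,0,-3.5,0],[0.3,-0.4,1.2,2.4,0,-3.5,0],[0.3,-0.2,1.2,2.4,0,-3.5,0],[0.3,0,1.2,2,0,-3,0]]]'; python3 plan.py 0.492 0.187 0.05 0.6 2
```

```text
t: 2.5
tool_pos: [0.4882, 0.1981, 0.1124]
orientation: [-1.562, -0.028, 0.037]
force: [-0.3, -0.0, -0.6]
opening: 0.0651
now [0.4882 0.1981 0.1124] yaw 2.38 q [0.28 0.02 1.82 0.01 1.3  0.24] F [-0.3 -0.  -0.6] open 0.0651 t 2.5
[ 0.18  3.11 -0.59] [-0.25  0.89 -0.15]
[ 0.18  3.12 -0.57] [-0.25  0.89 -0.15]
```

```bash
python3 -m creep '[[[0.3,0.2,2,-0.6,0,0.9,0],[0.3,0.2,2,-0.5,0,0.9,0],[0.3,0,1.5,0,0,0,0],[0.3,0,1,0,0,0,0],[0.3,0,0,0,0,0,0],[0.3,0,0,0,0,0,0],[0.3,0,0,0,0,0,0],[0.3,0,0,0,0,0,0]]]'; python3 plan.py 0.492 0.187 0.013 0.6 2
python3 - <<'E'
from h import *
c=cam("top"); save(c,"pics/t1.png",(190,190,320,280),5)
print(proj(c,[[.492,.166,.0],[.492,.187,.013]]))
E
```

```text
t: 3.3
tool_pos: [0.4896, 0.1906, 0.0427]
orientation: [-1.563, -0.005, 0.021]
force: [-0.6, 0.6, 0.3]
opening: 0.065
now [0.4896 0.1906 0.0427] yaw 0.92 q [0.27 0.11 1.87 0.01 1.17 0.25] F [-0.6  0.6  0.3] open 0.065 t 3.3
[ 0.13  1.48 -0.19] [-0.23  0.16 -0.29]
[ 0.13  1.48 -0.19] [-0.23  0.16 -0.29]
[[258.74603758 235.65660695]
 [250.02281242 235.85145737]]
```

View pics/t1.png

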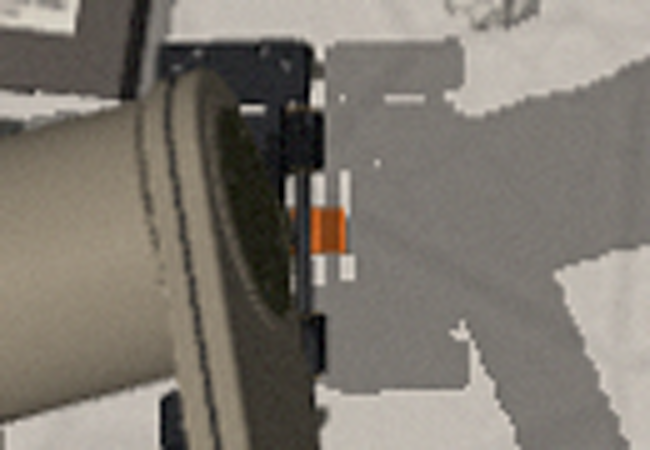

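The jaws straddle the orange tip centrally (finger midpoint at row 232 against shim midpoint at row 230 in the crop). Lowering.

```bash
python3 -m creep '[[[0.3,0.1,1,-0.2,-0.2,0.1,-0.3],[0.3,0.1,1,-0.1,-0.2,0.1,-0.3],[0.3,0,0.5,0,0,0,0],[0.3,0,0.2,0,0,0,0],[0.3,0,0,0,0,0,0],[0.3,0,0,0,0,0,0],[0.3,0,0,0,0,0,0],[0.3,0,0,0,0,0,0]]]'; python3 plan.py 0.492 0.187 0.013 0.6 1
```

```text
t: 4.15
tool_pos: [0.4924, 0.1877, 0.0141]
orientation: [-1.57, -0.012, 0.007]
force: [-1.2, 0.6, 0.3]
opening: 0.0652
now [0.4924 0.1877 0.0141] yaw 0.7 q [0.27 0.15 1.88 0.   1.1  0.25] F [-1.2  0.6  0.3] open 0.0652 t 4.15
[-0.04  0.11 -0.07] [-0.05  0.1   0.17]
```

```bash
python3 -m creep '[[[0.3,0,0.15,0,0,0,0],[1,0,0,0,0,0,0],[1,0,0,0,0,0,0],[1,0,0,0,0,0,0],[1,0,0,0,0,0,0],[1,0,0,0,0,0,0],[1,0,0,0,0,0,0],[1,0,0,0,0,0,0]]]' 35; python3 plan.py 0.494 0.067 0.013 0.6 8
```

```text
t: 4.95
tool_pos: [0.493, 0.1878, 0.0133]
orientation: [-1.57, -0.013, 0.006]
force: [-0.4, 0.2, 1.3]
opening: 0.0233
now [0.493  0.1878 0.0133] yaw 0.69 q [0.27 0.15 1.88 0.   1.1  0.25] F [-0.4  0.2  1.3] open 0.0233 t 4.95
[-0.01  0.   -1.51] [-0.01  0.01  0.03]
[-0.01  0.   -1.51] [-0.01  0.01  0.03]
[-0.01  0.   -1.51] [-0.01  0.01  0.03]
[-0.    0.   -1.51] [-0.01  0.01  0.03]
[-0.    0.   -1.51] [-0.01  0.01  0.03]
[-0.    0.   -1.51] [-0.01  0.01  0.03]
[-0.    0.   -1.51] [-0.01  0.01  0.03]
[-0.    0.   -1.51] [-0.01  0.01  0.03]
```

```bash
python3 -m creep '[[[1,0,0,-0.5,0,0,0],[1,0,0,-0.8,0,0,0],[1,0,0,-0.8,0,0,0],[1,0,0,-0.8,0,0,0],[1,0,0,-0.8,0,0,0],[1,0,0,-0.8,0,0,0],[1,0,0,-0.8,0,0,0],[1,0,0,-0.8,0,0,0]]]'; python3 plan.py 0.494 0.067 0.013 0.6 8|head -3
```

```text
t: 5.75
tool_pos: [0.4938, 0.1217, 0.0133]
orientation: [-1.569, -0.013, 0.006]
force: [0.2, 0.2, 0.5]
opening: 0.0236
now [0.4938 0.1217 0.0133] yaw 0.71 q [0.14 0.11 1.94 0.   1.1  0.13] F [0.2 0.2 0.5] open 0.0236 t 5.75
[-0.01  0.   -0.68] [-0.01  0.01  0.03]
[-0.01  0.   -0.68] [-0.01  0.01  0.03]
```

```bash
python3 -m creep '[[[1,0,0,-0.9,0,0,0],[1,0,0,-0.9,0,0,0],[1,0,0,-0.9,0,0,0],[1,0,0,-0.9,0,0,0],[1,0,0,-0.9,0,0,0],[1,0,0,-0.8,0,0,0],[1,0,0,0,0,0,0],[1,0,0,0,0,0,0]]]'; python3 plan.py 0.494 0.067 0.013 0.6 8|head -3
python3 -m creep '[[[0.3,0,0,0,0,0,0],[0.3,0,0,0,0,0,0],[0.3,0,0,0,0,0,0],[0.3,0,0,0,0,0,0],[0.3,0,-1,0,0,0,0],[0.3,0,-2,0,0,0,0],[0.3,0,-2,0,0,0,0],[0.3,0,-1,0,0,0,0]]]'
python3 plan.py 0.494 0.17 0.013 0.6 8|head -3
```

```text
t: 6.55
tool_pos: [0.4944, 0.0624, 0.0132]
orientation: [-1.57, -0.012, 0.005]
force: [-0.0, 0.2, 0.1]
opening: 0.0235
now [0.4944 0.0624 0.0132] yaw 0.6 q [0.02 0.08 1.96 0.   1.09 0.01] F [-0.   0.2  0.1] open 0.0235 t 6.55
[-0.    0.    0.06] [-0.01  0.    0.03]
[-0.    0.    0.06] [-0.01  0.    0.03]
t: 7.35
tool_pos: [0.4923, 0.0636, 0.0747]
orientation: [-1.57, -0.01, 0.01]
force: [0.4, -0.2, 0.4]
opening: 0.0647
now [0.4923 0.0636 0.0747] yaw 0.72 q [ 0.02 -0.02  1.93  0.    1.22  0.01] F [ 0.4 -0.2  0.4] open 0.0647 t 7.35
[0.04 0.77 1.33] [-0.01  0.01  0.  ]
[0.04 0.77 1.33] [-0.01  0.01  0.  ]
```

Run:
```python
from h import *
for n,r in(("top",(220,215,330,260)),("scene",(270,230,400,310))):
    c=cam(n); hsv=cv2.cvtColor(c["frame"],cv2.COLOR_RGB2HSV); m=cv2.inRange(hsv,(5,120,50),(18,255,255)); z=np.zeros_like(m); z[r[1]:r[3],r[0]:r[2]]=m[r[1]:r[3],r[0]:r[2]]
    for q in cv2.findContours(z,cv2.RETR_EXTERNAL,cv2.CHAIN_APPROX_NONE)[0]:
        if cv2.contourArea(q)>10: print(n,cv2.boundingRect(q))
    print("pred corners",proj(c,[[.494,.0415,0],[.494,.181,0],[.482,.181,.026],[.506,.181,.026],[.482,.141,.026],[.506,.141,.026]]).round(1).tolist())
    save(c,f"pics/{n}2.png",r,5)
```

```text
pred corners [[305.1, 234.5], [253.2, 234.9], [251.3, 239.8], [251.3, 230.6], [266.5, 239.7], [266.5, 230.5]]
scene (300, 246, 47, 30)
pred corners [[342.1, 250.0], [301.7, 275.1], [305.0, 268.4], [297.8, 264.0], [317.3, 260.9], [310.1, 256.7]]
```

View pics/scene2.png

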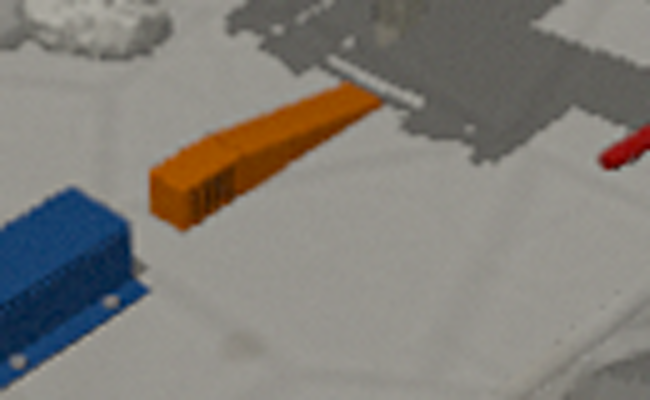

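The scene crop shows the shim lying flat and clear of the sleeve. The heel end face is at crop x 150–186, the thin end is at (380,95), and the gripper has released it. Next: the heel.

```bash
python3 -m creep '[[[0.2,0,0,1,0,0,0],[0.2,0,0,2,0,0,0],[0.2,0,0,2,0,0,0],[0.2,0,0,2,0,0,0],[0.2,0,0,1.5,0,0,0],[0.2,0,0,0.5,0,0,0],[0.2,0,0,0,0,0,0],[0.2,0,0,0,0,0,0]]]'; python3 plan.py 0.493 0.163 0.013 0.6 4|head -3
python3 - <<'E'
from h import *
c=cam("top"); save(c,"pics/t3.png",(220,200,330,270),6)
E
```

```text
t: 8.25
tool_pos: [0.487, 0.159, 0.0679]
orientation: [-1.571, -0.003, 0.015]
force: [1.2, 0.2, 0.3]
opening: 0.0746
now [0.487  0.159  0.0679] yaw 0.66 q [0.21 0.04 1.89 0.   1.22 0.2 ] F [1.2 0.2 0.3] open 0.0746 t 8.25
[0.16 1.37 0.1 ] [-0.    0.02 -0.11]
[0.16 1.37 0.1 ] [-0.    0.02 -0.11]
```

View pics/t3.png

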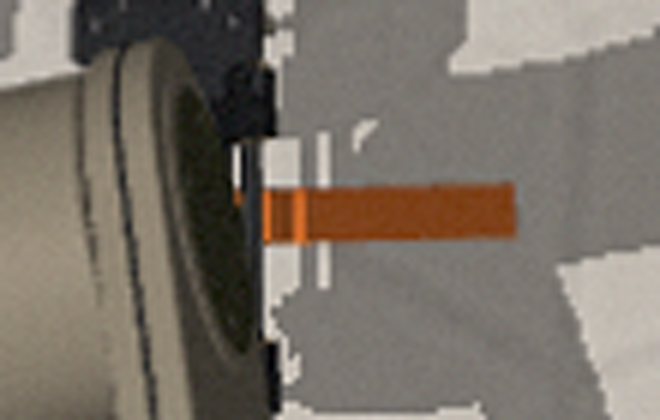

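The top crop shows the shim tip at full-image (305.8,235) and straight, matching the prediction. Lowering onto the heel.

```bash
python3 -m creep '[[[0.2,0.2,1.3,0.1,0,0,0],[0.2,0.2,1.4,0.1,0,0,0],[0.2,0.2,1.2,0.1,0,0,0],[0.2,0,0.9,0,0,0,0],[0.2,0,0.2,0,0,0,0],[0.2,0,0,0,0,0,0],[0.2,0,0,0,0,0,0],[0.2,0,0,0,0,0,0]]]'; python3 plan.py 0.493 0.163 0.013 0.6 1
```

```text
t: 9.1
tool_pos: [0.4926, 0.1598, 0.0121]
orientation: [-1.571, 0.001, 0.014]
force: [0.1, -0.7, 0.8]
opening: 0.0744
now [0.4926 0.1598 0.0121] yaw 0.46 q [0.21 0.14 1.9  0.   1.11 0.2 ] F [ 0.1 -0.7  0.8] open 0.0744 t 9.1
[ 0.04 -0.09  0.32] [ 0.03 -0.14 -0.54]
```

```bash
python3 -m creep '[[[0.2,0,-0.1,0.35,0,0,-0.3],[0.2,0,0,0,0,0,0],[1,0,0,0,0,0,0],[1,0,0,0,0,0,0],[1,0,0,0,0,0,0],[1,0,0,0,0,0,0],[1,0,0,0,0,0,0],[1,0,0,0,0,0,0]]]' 40; python3 plan.py 0.493 0.163 0.023 0.6 1
```

```text
t: 9.9
tool_pos: [0.4936, 0.164, 0.0147]
orientation: [-1.571, -0.006, 0.007]
force: [-0.6, 0.2, 0.3]
opening: 0.0309
now [0.4936 0.164  0.0147] yaw 0.48 q [0.22 0.14 1.9  0.   1.11 0.21] F [-0.6  0.2  0.3] open 0.0309 t 9.9
[-0.06 -0.83 -0.1 ] [-0.   -0.12 -0.06]
```

```bash
python3 -m creep '[[[1,0,0,0,0,0,0],[1,0,0,0,0,0,0],[1,0,0,0,0,0,0],[1,0,-0.5,0,0,0,0],[1,0,-0.8,0,0,0,0],[1,0,-0.5,0,0,0,0],[1,0,0,0,0,0,0],[1,0,0,0,0,0,0]]]' 40; python3 plan.py 0.419 -0.087 0.031 76.6 16
```

```text
t: 10.7
tool_pos: [0.4937, 0.164, 0.0346]
orientation: [-1.571, -0.006, 0.007]
force: [0.3, -0.0, -0.3]
opening: 0.0238
now [0.4937 0.164  0.0346] yaw 0.48 q [0.22 0.11 1.89 0.   1.15 0.21] F [ 0.3 -0.  -0.3] open 0.0238 t 10.7
[-0.48  0.02 -1.56] [-0.   -4.76 -0.  ]
[-0.61  0.02 -1.52] [-0.   -4.76 -0.  ]
[-0.73  0.02 -1.46] [-0.   -4.76 -0.  ]
[-0.85  0.02 -1.4 ] [-0.   -4.76 -0.  ]
[-0.96  0.02 -1.32] [-0.   -4.76 -0.  ]
[-1.07  0.02 -1.24] [-0.   -4.76 -0.  ]
[-1.17  0.02 -1.15] [-0.   -4.76 -0.  ]
[-1.26  0.02 -1.04] [-0.   -4.76 -0.  ]
[-1.34  0.02 -0.94] [-0.   -4.76 -0.  ]
[-1.42  0.02 -0.82] [-0.   -4.76 -0.  ]
[-1.48  0.02 -0.7 ] [-0.   -4.76 -0.  ]
[-1.53  0.02 -0.58] [-0.   -4.76 -0.  ]
[-1.57  0.02 -0.45] [-0.   -4.76 -0.  ]
[-1.61  0.02 -0.31] [-0.   -4.76 -0.  ]
[-1.63  0.02 -0.18] [-0.   -4.76 -0.  ]
[-1.64  0.02 -0.04] [-0.   -4.76 -0.  ]
```

```bash
python3 -m creep '[[[1,-0.5,0,-1.6,0,-4.8,0],[1,-0.6,0,-1.5,0,-4.8,0],[1,-0.7,0,-1.5,0,-4.8,0],[1,-0.8,0,-1.4,0,-4.8,0],[1,-1,0,-1.3,0,-4.8,0],[1,-1.1,0,-1.2,0,-4.8,0],[1,-1.2,0,-1.1,0,-4.8,0],[1,-1.3,0,-1,0,-4.8,0]]]'; python3 plan.py 0.419 -0.087 0.031 76.6 8
```

```text
t: 11.5
tool_pos: [0.4555, 0.0358, 0.0342]
orientation: [-1.498, -0.553, 0.553]
force: [0.9, 0.0, -0.6]
opening: 0.0239
now [0.4555 0.0358 0.0342] yaw 40.51 q [-0.03 -0.06  2.06  0.    1.14 -0.74] F [ 0.9  0.  -0.6] open 0.0239 t 11.5
[-1.34  0.04 -0.87] [-0.   -4.51  0.  ]
[-1.41  0.04 -0.76] [-0.   -4.51  0.  ]
[-1.46  0.04 -0.65] [-0.   -4.51  0.  ]
[-1.51  0.04 -0.53] [-0.   -4.51  0.  ]
[-1.55  0.04 -0.41] [-0.   -4.51  0.  ]
[-1.58  0.04 -0.29] [-0.   -4.51  0.  ]
[-1.59  0.04 -0.16] [-0.   -4.51  0.  ]
[-1.6   0.04 -0.04] [-0.   -4.51  0.  ]
```

```bash
python3 -m creep '[[[1,-1.4,0,-0.8,0,-4.5,0],[1,-1.4,0,-0.7,0,-4.5,0],[1,-1.5,0,-0.6,0,-4.5,0],[1,-1.5,0,-0.5,0,-4.5,0],[1,-1.6,0,-0.4,0,-4.5,0],[1,-1.6,0,-0.2,0,-4.5,0],[1,-1.5,0,-0.1,0,-4,0],[1,0,0,0,0,0,0]]]'; python3 -m creep '[[[1,0,0,0,0,0,0],[1,0,0,0,0,0,0],[1,0,0,0,0,0,0],[1,0,0,0,0,0,0],[1,0,0,0,0,0,0],[1,0,0,0,0,0,0],[1,0,0,0,0,0,0],[1,0,0,0,0,0,0]]]';python3 plan.py 0.419 -0.087 0.031 76.6 1
cat > al.py <<'E'
from h import *
import sys
c=cam("top"); f=c["frame"]; hsv=cv2.cvtColor(f,cv2.COLOR_RGB2HSV)
m=cv2.inRange(hsv,(5,120,40),(18,255,255)); z=np.zeros_like(m); z[190:300,320:400]=m[190:300,320:400]
pts=cv2.findNonZero(z)
if pts is not None:
    r=cv2.minAreaRect(pts); print("orange rect",r,cv2.boxPoints(r).round(1).tolist())
x0,y0,x1,y1=330,125,440,275
save(c,sys.argv[1],(x0,y0,x1,y1),4)
E
python3 al.py pics/a1.png
```

```text
t: 12.3
tool_pos: [0.4181, -0.0756, 0.0334]
orientation: [-1.335, -0.986, 0.987]
force: [0.4, 1.1, -0.5]
opening: 0.0239
t: 13.1
tool_pos: [0.4186, -0.0732, 0.0332]
orientation: [-1.336, -0.983, 0.983]
force: [0.2, 1.0, -0.6]
opening: 0.0239
now [ 0.4186 -0.0732  0.0332] yaw 72.63 q [-0.29 -0.16  2.15  0.    1.15 -1.56] F [ 0.2  1.  -0.6] open 0.0239 t 13.1
[-1.3   0.22 -0.45] [-0.07 -3.97  0.05]
orange rect ((346.8644714355469, 253.13253784179688), (17.220972061157227, 77.18854522705078), 31.09731674194336) [[319.6000061035156, 281.70001220703125], [359.3999938964844, 215.60000610351562], [374.20001220703125, 224.5], [334.29998779296875, 290.6000061035156]]
```

View pics/a1.png

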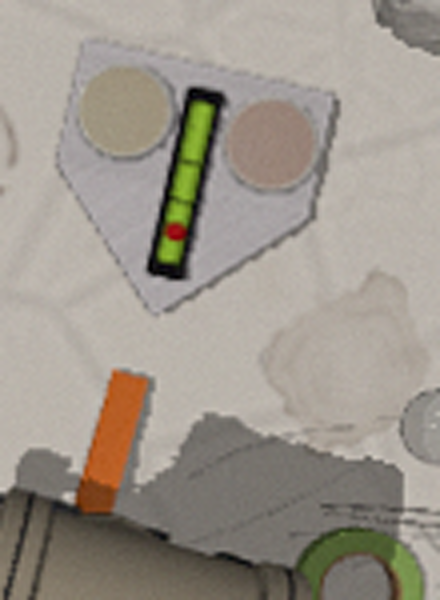

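The picture shows the shim held clear, with its tip at crop (132,372), full-image (363,218). The vial axis runs from (203,92) to (167,272) and the plate corner is at (156,313). The shim needs about 12 mm to the right plus 4° of turn, as planned.

```bash
python3 -m creep '[[[1,-0.7,0,-0.3,0,-2,0],[1,-0.7,0,-0.2,0,-2,0],[1,-0.2,0,0,0,-0.5,0],[1,0,0,0,0,0,0],[1,0,0,0,0,0,0],[1,0,0,0,0,0,0],[1,0,0,0,0,0,0],[1,0,0,0,0,0,0]]]';python3 plan.py 0.419 -0.087 0.0155 76.6 1
cat > al2.py <<'E'
from h import *
# shim edge midline (world, at its top surface) and vial axis (at z=.055)
np.set_printoptions(precision=4,suppress=True)
c=cam("top"); f=c["frame"].astype(float); hsv=cv2.cvtColor(c["frame"],cv2.COLOR_RGB2HSV)
w=np.clip((f[...,0]-f[...,2]-20)/70,0,1); rows=[v for v in range(190,246) if w[v,340:385].sum()>6]
us=np.arange(340,385); P=np.array([[ (w[v,340:385]*us).sum()/w[v,340:385].sum(),v] for v in rows])
P=P[2:-2]; print("rows",rows[0],rows[-1])
L=np.vstack([onz(c,[p],.004+.2*i*.0026+.0)[0] for i,p in enumerate(P)])
m=cv2.inRange(hsv,(22,120,60),(45,255,255)); z=np.zeros_like(m); z[140:200,360:395]=m[140:200,360:395]
V=onz(c,cv2.findNonZero(z).reshape(-1,2).astype(float),.055)
for n,A in(("shim",L),("vial",V)):
    vx,vy,x,y=cv2.fitLine(np.float32(A[:,:2]),cv2.DIST_HUBER,0,1e-4,1e-4).ravel(); print(n,"yaw",np.degrees(np.arctan(vy/vx)),"y at x=.588",y+vy/vx*(.588-x),"y at .657",y+vy/vx*(.657-x))
E
python3 al2.py
```

```text
t: 13.95
tool_pos: [0.4188, -0.0897, 0.0331]
orientation: [-1.305, -1.042, 1.042]
force: [0.3, 0.2, -0.7]
opening: 0.0239
now [ 0.4188 -0.0897  0.0331] yaw 77.13 q [-0.33 -0.15  2.14  0.    1.15 -1.68] F [ 0.3  0.2 -0.7] open 0.0239 t 13.95
[0.27 1.77 0.04] [-0.08  0.53  0.08]
rows 218 245
shim yaw -13.010902 y at x=.588 -0.1305143 y at .657 -0.14645803
vial yaw -14.064687 y at x=.588 -0.12694848 y at .657 -0.14423487
```

```bash
python3 -m creep '[[[1,0.15,0.5,0,0,0.3,0],[1,0.1,0.6,0,0,0.2,0],[1,0,0.4,0,0,0,0],[1,0,0.2,0,0,0,0],[1,0,0,0,0,0,0],[1,0,0,0,0,0,0],[1,0,0,0,0,0,0],[1,0,0,0,0,0,0]]]';python3 plan.py 0.419 -0.087 0.0147 76.6 1; python3 al2.py
```

```text
t: 14.8
tool_pos: [0.4196, -0.0869, 0.0147]
orientation: [-1.309, -1.035, 1.035]
force: [-0.1, 1.0, 0.8]
opening: 0.0236
now [ 0.4196 -0.0869  0.0147] yaw 76.6 q [-0.33 -0.11  2.15  0.    1.11 -1.66] F [-0.1  1.   0.8] open 0.0236 t 14.8
[-0.02 -0.    0.05] [-0.08 -0.    0.08]
rows 218 245
shim yaw -13.613804 y at x=.588 -0.12756142 y at .657 -0.14427188
vial yaw -14.019085 y at x=.588 -0.12701572 y at .657 -0.14424378
```

```bash
cat > ball.py <<'E'
from h import *
c=cam("top"); f=c["frame"].astype(float)
r=np.clip((f[...,0]-f[...,1]-30)/60,0,1); z=np.zeros_like(r); z[138:195,360:395]=r[138:195,360:395]
v,u=np.mgrid[:400,:640]; b=np.array([(z*u).sum(),(z*v).sum()])/z.sum()
mid=np.array([0.6576,-0.1443]); d=np.array([.971,-.239]); W=onz(c,[b],.055)[0,:2]
print("ball px",b.round(2),"area",z.sum().round(1),"ball mm",((W-mid)@d*1000).round(2),"lateral",((W-mid)@[.239,.971]*1000).round(2))
E
python3 -m creep '[[[1,0,0,-0.7,0,0,0],[1,0,0,-0.8,0,0,0],[1,0,0,-0.8,0,0,0],[1,0,0,-0.8,0,0,0],[1,0,0,-0.8,0,0,0],[1,0,0,-0.7,0,0,0],[1,0,0,0,0,0,0],[1,0,0,0,0,0,0]]]';python3 plan.py 0.419 -0.087 0.0147 76.6 1; python3 al2.py; python3 ball.py
```

```text
t: 15.65
tool_pos: [0.4681, -0.0985, 0.0147]
orientation: [-1.308, -1.035, 1.035]
force: [-2.7, -0.2, 3.3]
opening: 0.0238
now [ 0.4681 -0.0985  0.0147] yaw 76.6 q [-0.32  0.03  2.01  0.    1.1  -1.65] F [-2.7 -0.2  3.3] open 0.0238 t 15.65
[-0.01  0.01  5.04] [-0.12 -0.    0.07]
rows 203 223
shim yaw -13.633908 y at x=.588 -0.12768112 y at .657 -0.14441721
vial yaw -14.048545 y at x=.588 -0.12696497 y at .657 -0.14423071
ball px [373.53 182.54] area 16.8 ball mm -32.56 lateral -1.17
```

```bash
python3 -m creep '[[[1,0,0,-0.6,0,0,0],[1,0,0,-0.6,0,0,0],[1,0,0,-0.6,0,0,0],[1,0,0,-0.6,0,0,0],[1,0,0,-0.6,0,0,0],[1,0,0,0,0,0,0],[1,0,0,0,0,0,0],[1,0,0,0,0,0,0]]]';python3 plan.py 0.588 -0.127 0.0147 76.6 1; python3 ball.py
python3 - <<'E'
from h import *
c=cam("scene"); save(c,"pics/s5.png",(320,165,420,250),6)
E
```

```text
t: 16.55
tool_pos: [0.4977, -0.1056, 0.0147]
orientation: [-1.306, -1.033, 1.036]
force: [-3.0, 1.1, 4.9]
opening: 0.0238
now [ 0.4977 -0.1056  0.0147] yaw 76.61 q [-0.31  0.11  1.93  0.    1.11 -1.65] F [-3.   1.1  4.9] open 0.0238 t 16.55
[ 0.01 -0.05 -9.28] [-0.27  0.01  0.07]
ball px [373.74 182.16] area 16.5 ball mm -31.48 lateral -1.47
```

View pics/s5.png

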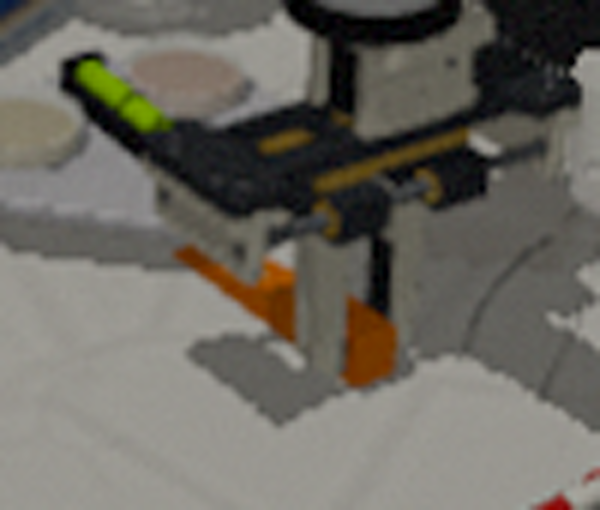

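The scene crop shows the gripper holding the heel, with the thin end passing under the plate's front corner at about (180,250). The ball has just begun to move. Pushing on.

```bash
python3 -m creep '[[[1,0,0,-0.5,0,0,0],[1,0,0,-0.5,0,0,0],[1,0,0,-0.5,0,0,0],[1,0,0,-0.5,0,0,0],[1,0,0,0,0,0,0],[1,0,0,0,0,0,0],[1,0,0,0,0,0,0],[1,0,0,0,0,0,0]]]';python3 plan.py 0.588 -0.127 0.0147 76.6 1; python3 ball.py
```

```text
t: 17.45
tool_pos: [0.5136, -0.1091, 0.0146]
orientation: [-1.299, -1.028, 1.04]
force: [-0.8, 0.3, 3.9]
opening: 0.024
now [ 0.5136 -0.1091  0.0146] yaw 76.62 q [-0.31  0.16  1.87  0.    1.12 -1.64] F [-0.8  0.3  3.9] open 0.024 t 17.45
[-0.02 -0.11 -7.65] [-0.74  0.02  0.08]
ball px [374.85 176.93] area 18.4 ball mm -17.73 lateral -1.27
```

```bash
python3 -m creep '[[[1,0,0,-0.5,-0.2,0,0],[1,0,0,-0.5,-0.2,0,0],[1,0,0,-0.5,-0.2,0,0],[1,0,0,-0.4,-0.2,0,0],[1,0,0,0,0,0,0],[1,0,0,0,0,0,0],[1,0,0,0,0,0,0],[1,0,0,0,0,0,0]]]';python3 plan.py 0.588 -0.127 0.0147 76.6 1; python3 ball.py
```

```text
t: 18.3
tool_pos: [0.5275, -0.1124, 0.0146]
orientation: [-1.302, -1.03, 1.039]
force: [-0.7, 0.0, 2.2]
opening: 0.0238
now [ 0.5275 -0.1124  0.0146] yaw 76.64 q [-0.31  0.19  1.83  0.    1.12 -1.64] F [-0.7  0.   2.2] open 0.0238 t 18.3
[-0.03 -0.07 -6.22] [-0.55  0.04  0.07]
ball px [375.96 172.31] area 17.6 ball mm -5.47 lateral -1.44
```

```bash
python3 -m creep '[[[1,0,0,0,0,0,0],[1,0,0,0,0,0,0],[1,0,0,0,0,0,0],[1,0,0,0,0,0,0],[1,0,0,0,0,0,0],[1,0,0,0,0,0,0],[1,0,0,0,0,0,0],[1,0,0,0,0,0,0]]]';python3 plan.py 0.588 -0.127 0.0147 76.6 1; python3 ball.py
```

```text
t: 19.15
tool_pos: [0.5275, -0.1124, 0.0145]
orientation: [-1.302, -1.031, 1.039]
force: [-1.7, -0.1, 2.8]
opening: 0.0241
now [ 0.5275 -0.1124  0.0145] yaw 76.65 q [-0.31  0.19  1.83  0.    1.12 -1.64] F [-1.7 -0.1  2.8] open 0.0241 t 19.15
[-0.03 -0.07 -6.22] [-0.54  0.05  0.07]
ball px [376.   171.43] area 16.4 ball mm -3.23 lateral -1.04
```

```bash
cat > ball2.py <<'E'
from h import *
f=np.mean([cam("top")["frame"].astype(np.float32) for _ in range(3)],0)
d=np.array([.2226,-.9749]); n=np.array([.9749,.2226]); o=np.array([376.9,166.7])
ss=np.arange(-26,26,.25)
def prof(off):
    P=(o+ss[:,None]*d+off*n).astype(np.float32); return cv2.remap(f,P[:,:1].copy(),P[:,1:].copy(),cv2.INTER_LINEAR).reshape(-1,3)
off=[-1.5,-1,-.5,0,.5,1,1.5]; A=np.mean([prof(k) for k in off],0)
red=np.clip(A[:,0]-A[:,1],0,None); red[red<10]=0; sb=(red*ss).sum()/red.sum()
E_=np.mean([prof(k) for k in(-2,-1.5,1.5,2)],0); g=E_[:,1]
def dip(lo,hi):
    k=(ss>lo)&(ss<hi); w=np.clip(np.percentile(g[k],80)-g[k],0,None); return (w*ss)[k].sum()/w[k].sum()
l,h=dip(-9,-3.5),dip(1.5,6.5)
k=g>70; print("vial",ss[k].min(),ss[k].max(),"lines",l.round(2),h.round(2),"sep",h-l,"ball",sb.round(2),"ball rel mm",((sb-(l+h)/2)*2.594).round(2))
E
python3 ball2.py
python3 - <<'E'
from h import *
save(cam("top"),"pics/b1.png",(345,130,410,210),7)
E
```

```text
Traceback (most recent call last):
  File "ball2.py", line 12, in <module>
    l,h=dip(-9,-3.5),dip(1.5,6.5)
        ~~~^^^^^^^^^
  File "ball2.py", line 11, in dip
    k=(ss>lo)&(ss<hi); w=np.clip(np.percentile(g[k],80)-g[k],0,None); return (w*ss)[k].sum()/w[k].sum()
                                                                              ~^~~
ValueError: operands could not be broadcast together with shapes (21,) (208,)
```

View pics/b1.png

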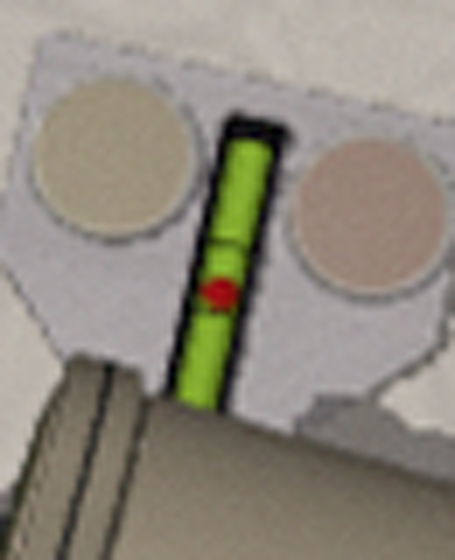

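The level crop shows the rear line at row 242, the front line at about row 311 and the ball at row 294. The ball is about 6 mm short of centre, so I'll push about 8 mm more.

```bash
sed -i 's/k=(ss>lo)&(ss<hi); w=.*/k=(ss>lo)\&(ss<hi); w=np.clip(np.percentile(g[k],80)-g[k],0,None); return (w*ss[k]).sum()\/w.sum()/; s/((sb-(l+h)\/2)/((sb-h+5.1)/' ball2.py; python3 ball2.py; python3 -m creep '[[[1,0,0,-0.4,-0.2,0,0],[1,0,0,-0.4,-0.2,0,0],[1,0,0,-0.1,0,0,0],[1,0,0,0,0,0,0],[1,0,0,0,0,0,0],[1,0,0,0,0,0,0],[1,0,0,0,0,0,0],[1,0,0,0,0,0,0]]]';python3 -m creep '[[[1,0,0,0,0,0,0],[1,0,0,0,0,0,0],[1,0,0,0,0,0,0],[1,0,0,0,0,0,0],[1,0,0,0,0,0,0],[1,0,0,0,0,0,0],[1,0,0,0,0,0,0],[1,0,0,0,0,0,0]]]';python3 plan.py 0.588 -0.127 0.0147 76.6 1; python3 ball2.py
```

```text
vial -26.0 25.75 lines -5.2 2.47 sep 7.678933630292528 ball -4.87 ball rel mm -5.82
t: 20.35
tool_pos: [0.5333, -0.1137, 0.0145]
orientation: [-1.302, -1.03, 1.039]
force: [-1.5, -0.7, 2.9]
opening: 0.0239
t: 21.15
tool_pos: [0.5333, -0.1137, 0.0145]
orientation: [-1.302, -1.03, 1.039]
force: [-1.9, 0.7, 3.0]
opening: 0.0238
now [ 0.5333 -0.1137  0.0145] yaw 76.66 q [-0.3   0.21  1.82  0.    1.13 -1.64] F [-1.9  0.7  3. ] open 0.0238 t 21.15
[-0.03 -0.07 -5.63] [-0.55  0.06  0.07]
vial -26.0 25.75 lines -5.16 2.54 sep 7.705860380478109 ball -2.73 ball rel mm -0.45
```

```bash
python3 -m creep '[[[0.5,0,0,0,0,0,0],[0.5,0,0,0,0,0,0],[0.5,0,0,0,0,0,0],[0.5,0,0,0,0,0,0],[0.5,0,0,0,0,0,0],[0.5,0,0,0,0,0,0],[0.5,0,0,0,0,0,0],[0.5,0,0,0,0,0,0]]]';python3 plan.py 0.588 -0.127 0.0147 76.6 1; python3 ball2.py
```

```text
t: 22.1
tool_pos: [0.533, -0.1135, 0.0136]
orientation: [-1.301, -1.03, 1.039]
force: [1.2, 0.0, -0.2]
opening: 0.0466
now [ 0.533  -0.1135  0.0136] yaw 76.65 q [-0.3   0.21  1.82  0.    1.12 -1.64] F [ 1.2  0.  -0.2] open 0.0466 t 22.1
[-0.04 -0.17 -5.67] [-0.59  0.05  0.09]
vial -26.0 25.75 lines -5.15 2.53 sep 7.679611824366143 ball -2.75 ball rel mm -0.46
```

Released, and the ball hasn't moved. Retreating straight up and then back, followed by a check.

```bash
python3 -m creep '[[[0.5,0,-0.5,0,0,0,0],[0.5,0,-1,0,0,0,0],[0.5,0,-1.5,0,0,0,0],[0.5,0,-2,0,0,0,0],[0.5,0,-3,0,0,0,0],[0.5,0,-3,0,0,0,0],[0.5,0,-3,1,0,0,0],[0.5,0,-2,2,0,0,0]]]'; python3 -m creep '[[[0.5,0,-1,3,0,0,0],[0.5,3,0,2,0,0,0],[0.5,4,0,1,0,0,0],[0.5,4,0,0,0,0,0],[0.5,4,0,0,0,0,0],[0.5,4,0,0,0,0,0],[0.5,2,0,0,0,0,0],[0.5,0,0,0,0,0,0]]]'; python3 -m creep '[[[0.5,0,0,0,0,0,0],[0.5,0,0,0,0,0,0],[0.5,0,0,0,0,0,0],[0.5,0,0,0,0,0,0],[0.5,0,0,0,0,0,0],[0.5,0,0,0,0,0,0],[0.5,0,0,0,0,0,0],[0.5,0,0,0,0,0,0]]]'; python3 ball2.py
python3 - <<'E'
from h import *
c=cam("top"); save(c,"pics/t9.png",(200,125,460,260),3)
o=dict(np.load("top0.npz"))["frame"].astype(int); d=np.abs(c["frame"].astype(int)-o).sum(2)
for n,(a,b,e,f) in dict(bottle=(222,140,248,168),flask=(258,150,284,176),beaker=(430,218,458,242)).items(): print(n,"mean diff",d[b:f,a:e].mean().round(2))
E
```

```text
t: 23.05
tool_pos: [0.5046, -0.107, 0.1846]
orientation: [-1.3, -1.03, 1.039]
force: [0.3, -0.2, -0.8]
opening: 0.0463
t: 23.85
tool_pos: [0.4974, 0.1173, 0.2165]
orientation: [-1.322, -1.045, 1.023]
force: [-0.6, -0.8, 0.1]
opening: 0.0467
t: 24.65
tool_pos: [0.4973, 0.1129, 0.2188]
orientation: [-1.326, -1.043, 1.019]
force: [0.8, 0.4, 0.3]
opening: 0.0465
vial -23.25 25.75 lines -5.16 2.54 sep 7.698253305801442 ball -2.75 ball rel mm -0.5
bottle mean diff 22.27
flask mean diff 30.22
beaker mean diff 30.28
```

View pics/t9.png

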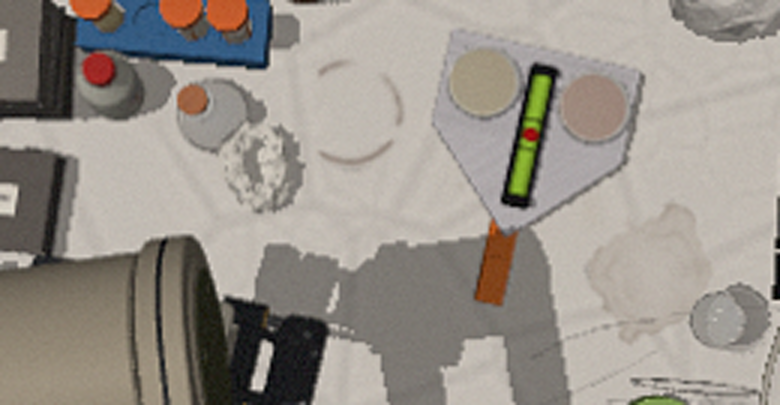

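The final top view shows the ball at crop row 134, midway between the lines at about rows 120 and 148. The shim lies straight under the corner with the gripper clear, and the bottle, flask and beaker are where they started. Handing in.

```bash
python3 -c "
from plant import robot; print(robot.close_job())"
```

```text
the job is handed in; nothing more can be done
None
```

The job is handed in, with the shim under the low corner and the ball resting centred. I drew the shim about 125 mm out of the sleeve by its thin end, put it down and let go. I then took it by the heel, lifted it clear to turn it in line with the stand, set it flat and pushed it under the foot.

**Last checks (about 25 s of the 72 s used):**
- **Level:** the ball read about -0.5 mm from centre, against ±5 mm allowed, and it did not change when I released the shim or after the arm withdrew.
- **Forces:** wrist forces stayed under about 6 N in every reading I took, which were at the end of each move.
- **Bystanders:** the bottle cap and beaker sat within about 1–2 pixels of their starting positions, and the flask looked unmoved.

**Inconclusive or off:**
- A crude pixel-difference check on the bystanders gave 22–30 per pixel. I put that down to image noise and shading, and relied on the positions instead.
- The front-line detection in my final ball script was unreliable. I measured from the rear line and the known line spacing instead, and the picture agreed.
- The tool tilted by about 0.6° during the push.

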